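# Sleeve the last pin and hold the jack's index plunger out

## Robot

A 6-joint arm with a two-finger parallel gripper is mounted at the origin on the work surface. World frame = base frame: x ahead of the robot, y to its left, z up, the work surface at z = 0. Lengths are in m, angles in rad, forces in N, time in s.
With the tool pointing down it reaches from about 0.375 to 0.975 m from the base axis. Payload 3.8 kg.
Tool frame: the origin (TCP) lies midway between the tips of the shut fingers; the grasp point (between the pads) lies 19 mm behind it; z points along the fingers, y is the line along which they close (so a half turn about z gives the same grasp; the last joint's range is limited). The gripper opens to 85 mm and grips with 20 to 120 N. Pads are 22 mm wide; open, the fingers measure 114 mm over their backs; the gripper's body (76 mm by 85 mm) begins 54 mm behind the grasp point. The pads swing forward as they close: fully open they stand 13 mm farther back than shut.
Start: joints at [-1.282, 0.264, 1.604, -0, 1.274, -0.037], TCP at [0.216, -0.639, 0.231] pointing down, gripper open.
Joint ranges: [-2.63, 2.63], [-0.94, 2.18], [0.31, 2.57], [-1.31, 4.45], [0, 2.66], [-2.55, 2.55]. Speed limits (rad/s): [2.57, 2.57, 3.14, 3.14, 3.14, 3.14].

## Interface

Orientations are given as a rotation vector (axis times angle).
In Python, from workcell import bot, imaging gives the robot as it stands.
- The arm moves only by the tool step_arm, never from a script. Its argument "series" is a list of rows, each an object of numbers: "grip": the closure, from -1 (fully open) to 1 (shut); "x", "y", "z": the shift along the tool's x, y, z normalised to -1 to 1, where 1 is 500 mm; "ax", "ay", "az": the turn, a rotation vector about the tool's x, y, z normalised to -1 to 1, where 1 is 30 degrees. A call has 1 to 12 rows; each row is the pose to reach, as a shift and turn from the pose commanded when the call began, along the tool's axes at that moment; what a row does not reach only later rows make up. A row lasts 1/10 s, in which the tool goes at most 50 mm and 8.59 degrees, less where a joint would pass 70% of its speed; a pose out of reach is approached as far as the arm can. A call with a number of a shift or a turn outside -1 to 1 is refused whole. A call with a gripper value outside its range is refused whole. The fingers move at their own pace and stop on an object; "force" is the grip in N (left out, the last holds). Time passes only in rows, so rows that repeat a pose let the fingers close. It gives the time, the measured TCP pose, the force, the opening and the grip force at its end, in the units of the state.
- bot.read_state(): the state, without advancing time (a new reading comes with each control period).
- imaging.read_camera(name): name is "side" or "top"; returns a dict with "img" (400x640x3 uint8, red, green, blue), "fx", "fy", "cx", "cy" (pixels), "R" (3x3) and "t" (3): a world point X has camera coordinates R X + t. Camera axes: x right, y down, z forward; pixel columns grow to the right and rows downward; lengths in m; the calibration is good to about 2 mm. A picture is of the moment at which its call begins. There is no depth.
- bot.finish_job(): hands the job in; it is judged then, once.
The state is a dict: "time": time; "q": joint angles; "joint_vel": joint speeds; "joint_torque": joint torques, N m; "tool_pos": TCP position; "tcp_rot": TCP orientation; "wrist_force": force on the tool from outside, world axes, zero at the start; "torque": the same for the moment, N m; "width": opening from 0.0 (shut) to 1.0 (fully open); "grip_force": force on a finger pad.
Only numpy, scipy, OpenCV 4.12 (cv2) and the standard library are available. Lean on these libraries where they do the work, as an engineer would, in place of code of your own. Each camera call takes 0.05 s, during which the arm holds its last target. There are 200 camera calls.

## Task

We are setting up the blue shoe jack for the next boot. Two brass sleeves stand in the grey tray and only one of them goes over the jack's upright last pin (if you cannot tell which, try them): slide that one fully down the pin onto the collar and let go of it, and see that the other one ends up in the tray. Then take the red knob of the jack's sprung index plunger, pull it fully up out of its seat hole, and finish while still holding it there so that I can swing the head round; leave the thread spools and the tin where they are.

Things in the scene. Friction and masses are not known exactly. Their poses are not given: they have to be found in the camera images.
- jack: Bench shoe jack, fixed: blue and steel base plate 230 mm across, 20 mm thick, four bolted lugs out to 142 mm. Origin: on its upright axis, at bench level; z up. The blue head turns about this axis (light friction) but is locked by the index plunger, on a lug 95 mm from the axis along the jack's -y. Turned by up to 0.4 rad either way at the start.
- toe_rest (a point): Centre of the top of the black round toe rest, 54 mm across, on a bent blue arm of the head: 140 mm from the jack's axis along the jack's +x, 154 mm above the bench.
- pin_top (a point): Centre of the top end of the steel last pin, which stands upright on the axis of the jack, 168 mm above the bench. The pin is 16 mm in diameter and 58 mm long above its collar; its top 8 mm tapers to 13.5 mm.
- pin_collar (a point): Centre of the top face of the collar (44 mm across) at the foot of the last pin, 110 mm above the bench: a fitted sleeve rests on it, with its own centre 22 mm above this point.
- knob_mid (a point): Middle of the plunger's red knob: round, 30 mm across, axis upright, its wide part 9 mm below to 9 mm above this point, top 13 mm above. With the plunger in, it is 84 mm above the bench and 24 mm above the top of the 24 mm wide steel barrel below. It rises with the plunger. Nothing else within 60 mm sideways at this height.
- plunger (a joint): Upward travel of the index plunger in m: 0 = fully in, its nose 11.5 mm deep in the seat hole of the base plate; 0.016 = fully out against its stop, straight up. A spring pulls it back down, about 7.5 N at 0 and 15.5 N at 0.016 in all; it does not latch and snaps back when let go.
- sleeve_a_mid (a point): Centre (half-way up) of one brass sleeve: a plain upright tube, 34 mm outside, 44 mm high, 0.15 to 0.3 kg, standing on the tray floor. The two are alike outside; one has an 18 mm bore that slides freely over the last pin, the other a 12 mm bore that stops on top of the pin. Which is which is not told.
- sleeve_b_mid (a point): Centre of the other brass sleeve, same outside size and same kind of point.
- tray: Fixed shallow grey tray, 140 mm (its x) by 210 mm (its y), rim 14 mm high, walls 4 mm, floor 4 mm above the bench. Origin: centre of its underside, z up. The sleeves start about 90 mm apart, side by side along its y.
- spool_brown: Bystander: spool of brown thread, 42 mm across, 62 mm high, standing; origin at the centre of its foot.
- spool_cream: Bystander: spool of cream thread, same size; origin at the centre of its foot.
- tin: Bystander: yellow tin 72 mm across, 45 mm high, standing; origin at the centre of its foot.

How it is judged:
On the way:
1. a sleeve is fully down on the collar of the last pin and let go (((horizontal distance between sleeve_a_mid and pin_collar below 0.005 m and z of sleeve_a_mid in the frame of jack below 0.135 m and contact force between the fingers and sleeve_a below 0.2 N) or (horizontal distance between sleeve_b_mid and pin_collar below 0.005 m and z of sleeve_b_mid in the frame of jack below 0.135 m and contact force between the fingers and sleeve_b below 0.2 N))), for 0.2 s.
At the end, for the whole second after the job is handed in: One sleeve is on the last pin and down on its collar (within 3 mm), the other is in the tray, and the fingers hold the plunger's knob pulled up at least 13.5 mm of its 16 mm travel, its nose clear of the seat hole (((horizontal distance between sleeve_a_mid and pin_collar below 0.005 m and z of sleeve_a_mid in the frame of jack below 0.135 m and x of sleeve_b_mid in the frame of tray between -0.07 and 0.07 m and y of sleeve_b_mid in the frame of tray between -0.105 and 0.105 m and z of sleeve_b_mid in the frame of tray below 0.035 m) or (horizontal distance between sleeve_b_mid and pin_collar below 0.005 m and z of sleeve_b_mid in the frame of jack below 0.135 m and x of sleeve_a_mid in the frame of tray between -0.07 and 0.07 m and y of sleeve_a_mid in the frame of tray between -0.105 and 0.105 m and z of sleeve_a_mid in the frame of tray below 0.035 m)) and value of joint plunger above 0.0135 m and contact force between the fingers and jack above 3 N and distance between the grasp point and knob_mid below 0.035 m); the arm keeps its last pose, push and grip.
It fails at once if a thread spool or the tin was moved by more than 25 mm (distance of any of spool_brown, spool_cream, tin from where it was at the start of the episode above 0.025 m).
It also fails if it takes over 72 s, if anything falls off the work surface, if the arm or the gripper's body presses on something with over 40 N, if the wrist force passes 120 N, or if a joint passes its speed limit or range.

## Working session

There is one attempt and no reset: what is moved stays moved. The work goes in short steps, Python scripts to look and compute and a tool call to move; the robot and the scene stay as the last step left them, time stands still between calls to the robot, and variables do not carry over. Pictures are saved under pics/ and viewed, at most 10 in all, crops included, and the job is handed in when it is done.

Besides the shell and the picture viewer there is one more tool, called after "Emit:" as name(argument=value, ...) on one line, values as JSON. step_arm: Moves the arm, as the interface text tells. Scaled input: -1 to 1 covers 500 mm each way for a shift and 30 degrees each way for a turn. Its arguments: {"type":"object","properties":{"series":{"type":"array","items":{"type":"object","properties":{"grip":{"type":"number"},"x":{"type":"number","minimum":-1,"maximum":1},"y":{"type":"number","minimum":-1,"maximum":1},"z":{"type":"number","minimum":-1,"maximum":1},"ax":{"type":"number","minimum":-1,"maximum":1},"ay":{"type":"number","minimum":-1,"maximum":1},"az":{"type":"number","minimum":-1,"maximum":1}}}},"force":{"type":"number"}},"required":["series"]}

```bash
mkdir -p pics
cat > h.py <<'E'
import numpy as np, cv2
from workcell import bot, imaging
from scipy.spatial.transform import Rotation as Ro
def cam(n,save=None):
    c=imaging.read_camera(n)
    if save: cv2.imwrite('pics/'+save,c['img'][:,:,::-1])
    return c
def ray(c,u,v):
    R=np.array(c['R']);t=np.array(c['t'])
    o=-R.T@t; d=R.T@np.array([(u-c['cx'])/c['fx'],(v-c['cy'])/c['fy'],1.]); return o,d/np.linalg.norm(d)
def onz(c,u,v,z):
    o,d=ray(c,u,v); return o+d*(z-o[2])/d[2]
def proj(c,X):
    p=np.array(c['R'])@np.array(X)+np.array(c['t']); return c['fx']*p[0]/p[2]+c['cx'],c['fy']*p[1]/p[2]+c['cy']
def shift(X):  # world target of TCP -> tool-axes shift, normalised
    s=bot.read_state(); return Ro.from_rotvec(s['tcp_rot']).inv().apply(np.array(X)-s['tool_pos'])/0.5
E
python3 - <<'E'
from h import *
a=cam('top','t0.png');b=cam('side','s0.png')
for c in(a,b): print(c['fx'],-np.array(c['R']).T@c['t'],np.round(c['R'],3).tolist())
s=bot.read_state();print(s)
E
```

```text
378.28817896220636 [0.44439015 0.05152994 1.21310095] [[-0.008, -1.0, 0.016], [-0.997, 0.007, -0.08], [0.079, -0.016, -0.997]]
432.59257953278535 [-0.02701984  0.75625218  0.676293  ] [[-0.766, -0.643, 0.0], [-0.335, 0.399, -0.853], [0.549, -0.653, -0.521]]
{'time': 0.1, 'q': array([-1.28186935e+00,  2.64708304e-01,  1.60525424e+00, -1.28630022e-05,
        1.27372463e+00, -3.69411058e-02]), 'joint_vel': array([-0.00150165, -0.00128016, -0.00332532, -0.00098011,  0.00018825,
       -0.00013628]), 'joint_torque': array([-2.34090267e-04, -5.16708755e+01, -3.68590236e+01, -1.05743616e-04,
        6.29994800e-03, -1.39829302e-05]), 'tool_pos': array([ 0.21586354, -0.63883846,  0.23005692]), 'tcp_rot': array([-3.09793425e+00, -5.09279598e-01,  4.32303767e-04]), 'wrist_force': array([-0.330808  , -1.45008324, -0.06991232]), 'torque': array([-0.00867435, -0.00653328,  0.03183655]), 'grip_force': 0.0, 'width': 0.9975129666737985}
```

View pics/t0.png

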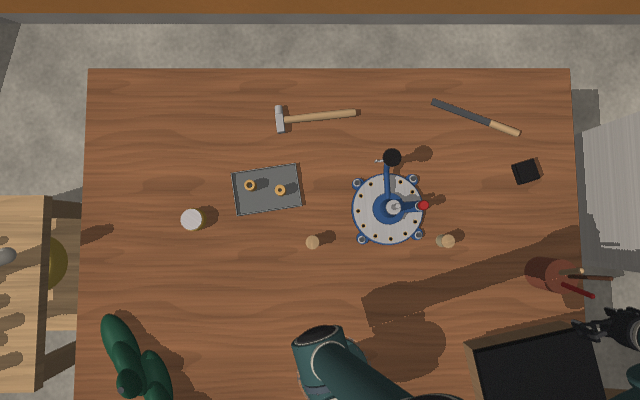

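View pics/s0.png

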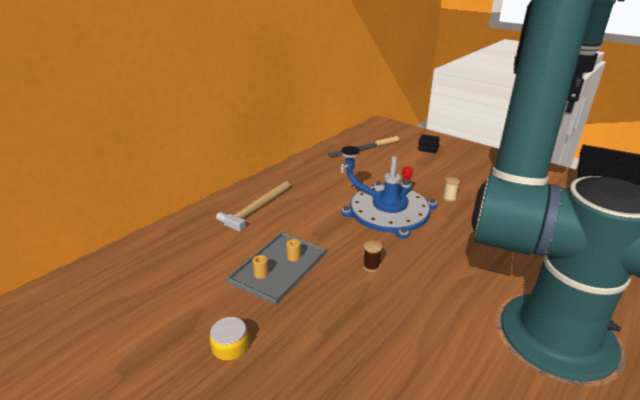

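The top view shows the sleeves at about (249,185) and (280,189), the pin at about (393,208), the knob at about (424,205) and the toe rest at (392,157). The spools are at (312,242) and (447,241), and the tin is at (191,219). I'll measure these more closely next.

Run:
```python
from h import *
a=cam('top');b=cam('side')
A=a['img'][:,:,::-1];B=b['img'][:,:,::-1]
p1=cv2.resize(A[160:218,230:305],None,fx=5.2,fy=5.2,interpolation=cv2.INTER_NEAREST)
p2=cv2.resize(A[180:238,365:440],None,fx=5.2,fy=5.2,interpolation=cv2.INTER_NEAREST)
p3=cv2.resize(B[225:283,240:315],None,fx=5.2,fy=5.2,interpolation=cv2.INTER_NEAREST)
p4=cv2.resize(B[145:203,360:435],None,fx=5.2,fy=5.2,interpolation=cv2.INTER_NEAREST)
f=np.vstack([np.hstack([p1,p2]),np.hstack([p3,p4])]);print(f.shape);cv2.imwrite('pics/crop.png',f[:600,:800])
def blobs(im,lo,hi,roi,mn=15):
    m=cv2.inRange(cv2.cvtColor(im,cv2.COLOR_BGR2HSV),lo,hi);k=np.zeros_like(m);x,y,w,h=roi;k[y:y+h,x:x+w]=m[y:y+h,x:x+w]
    n,l,s,c=cv2.connectedComponentsWithStats(k);return [(s[i].tolist(),c[i].round(2).tolist()) for i in range(1,n) if s[i][4]>=mn]
print('brass top',blobs(A,(12,90,90),(30,255,255),(235,165,65,48)))
print('brass side',blobs(B,(12,90,90),(30,255,255),(240,228,75,60)))
print('red top',blobs(A,(0,140,80),(6,255,255),(410,190,30,30)),blobs(A,(172,140,80),(180,255,255),(410,190,30,30)))
print('red side',blobs(B,(0,140,80),(8,255,255),(390,160,30,30)),blobs(B,(172,140,80),(180,255,255),(390,160,30,30)))
print('black top',blobs(A,(0,0,0),(180,255,50),(378,144,27,27)))
print('black side',blobs(B,(0,0,0),(180,255,50),(335,140,30,25)))
```

```text
(604, 780, 3)
brass top [([235, 165, 41, 7, 160], [249.55, 166.96]), ([297, 165, 3, 15, 32], [298.25, 171.19]), ([244, 180, 11, 11, 74], [249.26, 184.69]), ([275, 185, 11, 11, 86], [279.72, 189.81]), ([266, 207, 34, 6, 118], [286.59, 210.34])]
brass side [([240, 228, 75, 38, 1495], [273.14, 240.62]), ([252, 255, 16, 24, 330], [259.91, 266.13]), ([294, 265, 21, 23, 250], [307.17, 279.91])]
red top [([418, 200, 11, 10, 88], [423.09, 204.85])] []
red side [([402, 166, 11, 14, 126], [406.77, 172.06])] []
black top [([383, 149, 18, 18, 254], [391.69, 157.22])]
black side [([342, 147, 17, 8, 107], [350.16, 150.18])]
```

View pics/crop.png

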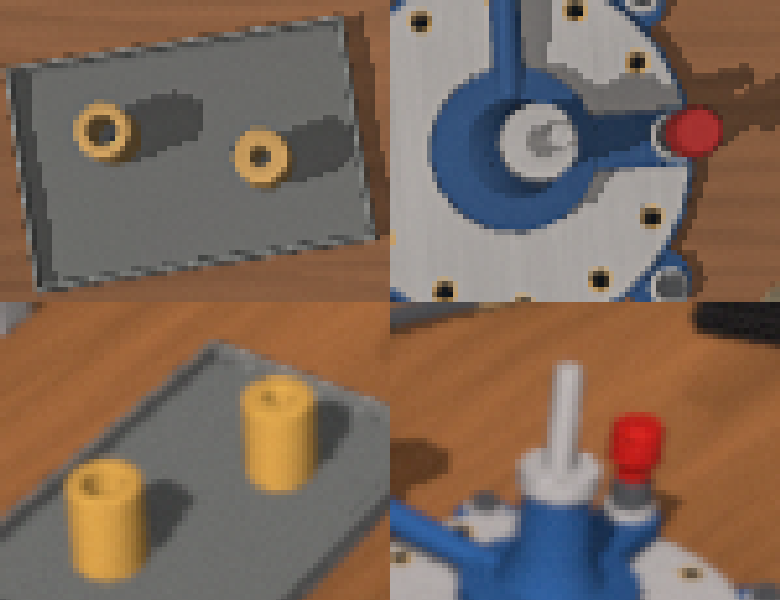

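The left sleeve, at (249,185), clearly has the larger bore: dark hole about 6 px against about 4 px for the right one at (280,189). I'll take it, and now work out positions.

Run:
```python
from h import *
a=cam('top');b=cam('side')
A=a['img'][:,:,::-1]
np.set_printoptions(precision=4,suppress=True)
print('sleeveL',onz(a,249.2,184.9,.048),'side',onz(b,259.8,258.5,.048));print('sleeveR',onz(a,279.9,189.9,.048))
# collar: bright low-sat
h=cv2.cvtColor(A,cv2.COLOR_BGR2HSV);m=cv2.inRange(h,(0,0,120),(180,60,255))
k=np.zeros_like(m);cv2.circle(k,(393,207),11,255,-1);m&=k
n,l,s,c=cv2.connectedComponentsWithStats(m);i=1+np.argmax(s[1:,4]);print(s[i],c[i])
cs,_=cv2.findContours((l==i).astype(np.uint8),cv2.RETR_EXTERNAL,cv2.CHAIN_APPROX_NONE);cc,r=cv2.minEnclosingCircle(cs[0]);print(cc,r)
print('collar',onz(a,*cc,.110)); P=onz(a,*cc,.110)
print('pin top via side',onz(b,394,156.8,.168)); print('proj pin top',proj(a,[P[0],P[1],.168]),proj(b,[P[0],P[1],.168]))
K=onz(a,423.09,204.85,.090);T=onz(a,391.69,157.22,.154);print('knob',K,'side',onz(b,406.8,172.06,.084),'toe',T)
for n_,u,v in(('brown',312,242),('cream',447,241)):print(n_,onz(a,u,v,.062))
print('dist',np.linalg.norm(K[:2]-P[:2]),np.linalg.norm(T[:2]-P[:2]))
w=np.array([231.5,301,296,238]);
c4=[onz(a,*p,.014)[:2] for p in((232,172.5),(298,163.5),(303,205),(238,215.5))];print('tray',np.mean(c4,0),c4)
s=bot.read_state();R=Ro.from_rotvec(s['tcp_rot']).as_matrix();print(R)
```

```text
sleeveL [0.5785 0.2589 0.048 ] side [0.5793 0.258  0.048 ]
sleeveR [0.5624 0.1642 0.048 ]
[386 200  15  14 151] [392.894  206.7351]
(393.046875, 206.765625) 7.382147789001465
collar [ 0.5042 -0.1727  0.11  ]
pin top via side [ 0.5041 -0.1736  0.168 ]
proj pin top (np.float64(397.25366857064853), np.float64(205.60199225968512)) (np.float64(393.77686825681894), np.float64(156.9089415805813))
knob [ 0.5104 -0.2669  0.09  ] side [ 0.5082 -0.2637  0.084 ] toe [ 0.6428 -0.1631  0.154 ]
brown [0.402  0.0658 0.062 ]
cream [ 0.4014 -0.3445  0.062 ]
dist 0.09439627835887085 0.13890603402922624
tray [0.5689 0.2058] [array([0.6226, 0.3198]), array([0.6503, 0.1097]), array([0.5172, 0.0943]), array([0.4855, 0.2995])]
[[ 0.9474  0.32   -0.0002]
 [ 0.32   -0.9474  0.0007]
 [ 0.     -0.0008 -1.    ]]
```

Emit:
step_arm(series=[{"x": 0.7, "y": -0.82, "z": -0.04, "az": -1, "grip": -1}, {"x": 0.7, "y": -0.82, "z": -0.04, "az": -1, "grip": -1}, {"x": 0.7, "y": -0.82, "z": -0.04, "az": -1, "grip": -1}, {"x": 0.7, "y": -0.82, "z": -0.04, "az": -1, "grip": -1}, {"x": 0.7, "y": -0.82, "z": -0.04, "az": -1, "grip": -1}, {"x": 0.7, "y": -0.82, "z": -0.04, "az": -1, "grip": -1}, {"x": 0.7, "y": -0.82, "z": -0.04, "az": -1, "grip": -1}, {"x": 0.7, "y": -0.82, "z": -0.04, "az": -1, "grip": -1}, {"x": 0.7, "y": -0.82, "z": -0.04, "az": -1, "grip": -1}, {"x": 0.7, "y": -0.82, "z": -0.04, "az": -1, "grip": -1}, {"x": 0.7, "y": -0.82, "z": -0.04, "az": -1, "grip": -1}])

```text
validation failed for argument at $.se...
```

```bash
cat >> h.py <<'E'
def go(X,yaw=None):  # yaw: world angle of tool y, deg
    s=bot.read_state();R=Ro.from_rotvec(s['tcp_rot']).as_matrix();y=np.degrees(np.arctan2(R[1,1],R[0,1]))
    ry=np.array([R[2,0],R[2,1]])
    print('t',s['time'],'pos',s['tool_pos'].round(4),'yaw',y.round(2),'tilt',ry.round(4),'F',np.round(s['wrist_force'],2),'w',round(s['width'],3),s['grip_force'],'q6',s['q'][5].round(2))
    print('shift',shift(X).round(4),'az',None if yaw is None else round(-(yaw-y)/30,3))
E
python3 -c "
from h import *
go([.5788,.2585,.12],-9.8)"
```

```text
t 0.3 pos [ 0.216  -0.6393  0.2308] yaw -71.34 tilt [ 0.     -0.0008] F [-0.26  0.1  -0.47] w 1.001 0.0 q6 -0.04
shift [ 1.2621 -1.4687  0.2228] az -2.051
```

Emit:
step_arm(series=[{"x": 0.1, "y": -0.1, "z": -0.04, "az": -0.2, "grip": -1.0}])

```text
validation failed for argument at $.se...
```

Emit:
step_arm(series=[{"x": 0.1, "y": -0.1, "z": -0.04, "ax": 0.0, "ay": 0.0, "az": -0.2, "grip": -1.0}], force=40)

```text
time: 0.4
tool_pos: [0.2351, -0.5982, 0.2414]
tcp_rot: [-3.067, -0.667, 0.003]
wrist_force: [1.2, 1.1, 0.8]
width: 0.999
grip_force: 0.0
```

Emit:
step_arm(series=[{"x": 0.78, "y": -0.74, "z": -0.02, "ax": 0, "ay": 0, "az": -1, "grip": -1}, {"x": 0.78, "y": -0.74, "z": -0.02, "ax": 0, "ay": 0, "az": -1, "grip": -1}, {"x": 0.78, "y": -0.74, "z": -0.02, "ax": 0, "ay": 0, "az": -1, "grip": -1}, {"x": 0.78, "y": -0.74, "z": -0.02, "ax": 0, "ay": 0, "az": -1, "grip": -1}, {"x": 0.78, "y": -0.74, "z": -0.02, "ax": 0, "ay": 0, "az": -1, "grip": -1}, {"x": 0.78, "y": -0.74, "z": -0.02, "ax": 0, "ay": 0, "az": -1, "grip": -1}, {"x": 0.78, "y": -0.74, "z": -0.02, "ax": 0, "ay": 0, "az": -1, "grip": -1}, {"x": 0.78, "y": -0.74, "z": -0.02, "ax": 0, "ay": 0, "az": -1, "grip": -1}, {"x": 0.78, "y": -0.74, "z": -0.02, "ax": 0, "ay": 0, "az": -1, "grip": -1}, {"x": 0.78, "y": -0.74, "z": -0.02, "ax": 0, "ay": 0, "az": -1, "grip": -1}, {"x": 0.78, "y": -0.74, "z": -0.02, "ax": 0, "ay": 0, "az": -1, "grip": -1}, {"x": 0.78, "y": -0.74, "z": -0.02, "ax": 0, "ay": 0, "az": -1, "grip": -1}])

```text
time: 1.6
tool_pos: [0.4386, -0.0935, 0.2553]
tcp_rot: [-2.786, -1.45, -0.003]
wrist_force: [0.4, -1.0, 0.1]
width: 1.003
grip_force: 0.0
```

```bash
python3 -c "
from h import *
go([.5788,.2585,.12],-9.8)"
```

```text
t 1.6 pos [ 0.4386 -0.0935  0.2553] yaw -35.0 tilt [0.002  0.0003] F [ 0.35 -1.03  0.09] w 1.003 0.0 q6 0.34
shift [ 0.737  -0.1741  0.272 ] az -0.84
```

Emit:
step_arm(series=[{"x": 0.737, "y": -0.174, "z": 0.15, "ax": 0, "ay": 0, "az": -0.84, "grip": -1}, {"x": 0.737, "y": -0.174, "z": 0.15, "ax": 0, "ay": 0, "az": -0.84, "grip": -1}, {"x": 0.737, "y": -0.174, "z": 0.15, "ax": 0, "ay": 0, "az": -0.84, "grip": -1}, {"x": 0.737, "y": -0.174, "z": 0.15, "ax": 0, "ay": 0, "az": -0.84, "grip": -1}, {"x": 0.737, "y": -0.174, "z": 0.15, "ax": 0, "ay": 0, "az": -0.84, "grip": -1}, {"x": 0.737, "y": -0.174, "z": 0.15, "ax": 0, "ay": 0, "az": -0.84, "grip": -1}, {"x": 0.737, "y": -0.174, "z": 0.15, "ax": 0, "ay": 0, "az": -0.84, "grip": -1}, {"x": 0.737, "y": -0.174, "z": 0.27, "ax": 0, "ay": 0, "az": -0.84, "grip": -1}, {"x": 0.737, "y": -0.174, "z": 0.27, "ax": 0, "ay": 0, "az": -0.84, "grip": -1}, {"x": 0.737, "y": -0.174, "z": 0.27, "ax": 0, "ay": 0, "az": -0.84, "grip": -1}, {"x": 0.737, "y": -0.174, "z": 0.27, "ax": 0, "ay": 0, "az": -0.84, "grip": -1}])

```text
time: 2.7
tool_pos: [0.5793, 0.2525, 0.1196]
tcp_rot: [-2.409, -2.016, 0.003]
wrist_force: [0.5, -0.6, -0.1]
width: 0.999
grip_force: 0.0
```

```bash
python3 -c "
from h import *
go([.5788,.2585,.016],-9.8)"
```

```text
t 2.7 pos [0.5793 0.2525 0.1196] yaw -10.14 tilt [-0.0014 -0.0013] F [ 0.5  -0.64 -0.1 ] w 0.999 0.0 q6 0.55
shift [ 0.0118 -0.0029  0.2071] az -0.011
```

Emit:
step_arm(series=[{"x": 0, "y": 0, "z": 0.1, "ax": 0, "ay": 0, "az": 0, "grip": -1}, {"x": 0, "y": 0, "z": 0.14, "ax": 0, "ay": 0, "az": 0, "grip": -1}, {"x": 0, "y": 0, "z": 0.14, "ax": 0, "ay": 0, "az": 0, "grip": -1}, {"x": 0, "y": 0, "z": 0.14, "ax": 0, "ay": 0, "az": 0, "grip": -1}])

```text
time: 3.1
tool_pos: [0.5809, 0.253, 0.0521]
tcp_rot: [2.409, 2.015, 0.004]
wrist_force: [0.5, 0.6, 0.8]
width: 1.0
grip_force: 0.0
```

```bash
python3 -c "
from h import *
go([.5788,.2585,.016],-9.8)"
```

```text
t 3.1 pos [0.5809 0.253  0.0521] yaw -10.2 tilt [0.0013 0.0024] F [0.53 0.6  0.8 ] w 1.0 0.0 q6 0.55
shift [ 0.0101 -0.0063  0.0723] az -0.013
```

Emit:
step_arm(series=[{"x": 0.01, "y": -0.005, "z": 0.03, "ax": 0, "ay": 0, "az": 0, "grip": -1}, {"x": 0.01, "y": -0.005, "z": 0.072, "ax": 0, "ay": 0, "az": 0, "grip": -1}, {"x": 0.01, "y": -0.005, "z": 0.072, "ax": 0, "ay": 0, "az": 0, "grip": -1}, {"x": 0.01, "y": -0.005, "z": 0.072, "ax": 0, "ay": 0, "az": 0, "grip": 1}, {"x": 0.01, "y": -0.005, "z": 0.072, "ax": 0, "ay": 0, "az": 0, "grip": 1}, {"x": 0.01, "y": -0.005, "z": 0.072, "ax": 0, "ay": 0, "az": 0, "grip": 1}, {"x": 0.01, "y": -0.005, "z": 0.072, "ax": 0, "ay": 0, "az": 0, "grip": 1}, {"x": 0.01, "y": -0.005, "z": 0.072, "ax": 0, "ay": 0, "az": 0, "grip": 1}, {"x": 0.01, "y": -0.005, "z": 0.072, "ax": 0, "ay": 0, "az": 0, "grip": 1}, {"x": 0.01, "y": -0.005, "z": 0.072, "ax": 0, "ay": 0, "az": 0, "grip": 1}])

```text
time: 4.1
tool_pos: [0.5794, 0.2593, 0.0155]
tcp_rot: [2.408, 2.016, 0.005]
wrist_force: [0.4, -0.1, 4.5]
width: 0.384
grip_force: 40.3
```

```bash
python3 -c "
from h import *
go([.5788,.2585,.15],-9.8)"
```

```text
t 4.1 pos [0.5794 0.2593 0.0155] yaw -10.14 tilt [0.0015 0.0027] F [ 0.4  -0.09  4.47] w 0.384 40.25983348488808 q6 0.56
shift [-1.50e-03 -2.00e-04 -2.69e-01] az -0.011
```

Emit:
step_arm(series=[{"x": 0, "y": 0, "z": -0.1, "ax": 0, "ay": 0, "az": 0, "grip": 1}, {"x": 0, "y": 0, "z": -0.2, "ax": 0, "ay": 0, "az": 0, "grip": 1}, {"x": -0.1, "y": 0, "z": -0.3, "ax": 0, "ay": 0, "az": 0, "grip": 1}, {"x": -0.2, "y": 0.004, "z": -0.4, "ax": 0, "ay": 0, "az": 0, "grip": 1}, {"x": -0.3, "y": 0.004, "z": -0.41, "ax": 0, "ay": 0, "az": 0, "grip": 1}, {"x": -0.4, "y": 0.004, "z": -0.41, "ax": 0, "ay": 0, "az": 0, "grip": 1}, {"x": -0.5, "y": 0.004, "z": -0.41, "ax": 0, "ay": 0, "az": 0, "grip": 1}, {"x": -0.6, "y": 0.004, "z": -0.41, "ax": 0, "ay": 0, "az": 0, "grip": 1}, {"x": -0.7, "y": 0.004, "z": -0.41, "ax": 0, "ay": 0, "az": 0, "grip": 1}, {"x": -0.8, "y": 0.004, "z": -0.41, "ax": 0, "ay": 0, "az": 0, "grip": 1}, {"x": -0.877, "y": 0.004, "z": -0.41, "ax": 0, "ay": 0, "az": 0, "grip": 1}, {"x": -0.877, "y": 0.004, "z": -0.41, "ax": 0, "ay": 0, "az": 0, "grip": 1}])

```text
time: 5.3
tool_pos: [0.5007, -0.1764, 0.2178]
tcp_rot: [-2.411, -2.012, 0.003]
wrist_force: [1.2, 0.5, -2.0]
width: 0.38
grip_force: 41.0
```

```bash
python3 -c "
from h import *
b=cam('side');go([.5042,-.173,.19],-9.8)
I=b['img'][:,:,::-1];cv2.imwrite('pics/s1.png',cv2.resize(I[95:215,320:480],None,fx=5,fy=5))
print('pintop pix',proj(b,[.5042,-.173,.168]),'axis at sleeve bottom',proj(b,[.5042,-.173,.208]))"
```

```text
t 5.35 pos [ 0.5005 -0.1783  0.2178] yaw -10.34 tilt [-0.003  -0.0021] F [-0.14 -2.25 -3.77] w 0.386 41.03057272732258 q6 -0.21
shift [0.0119 0.0054 0.0557] az -0.018
pintop pix (np.float64(393.8506332984689), np.float64(156.86845264884417)) axis at sleeve bottom (np.float64(395.1464983021592), np.float64(143.1667693482023))
```

View pics/s1.png

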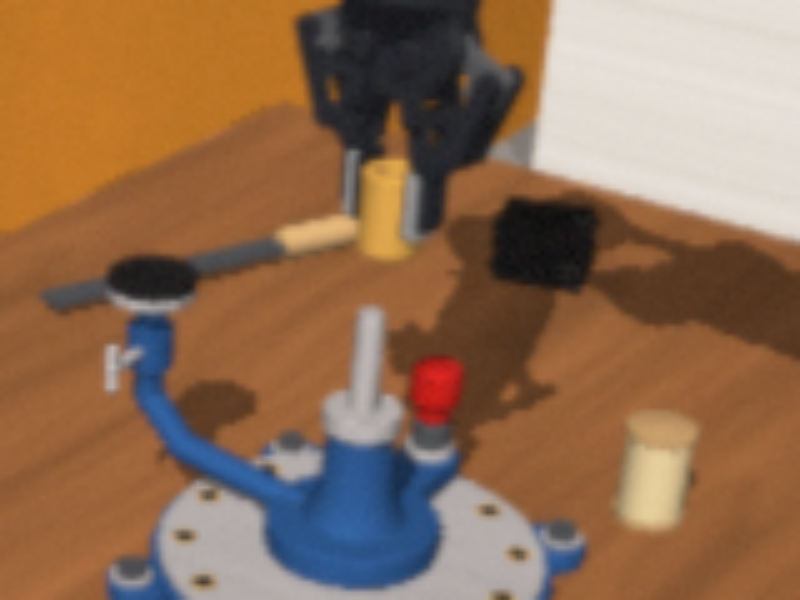

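The sleeve is held upright at crop (388,210), slightly right of the pin at (371,312). That matches the TCP error of about 5 mm, so I'll correct it and measure again.

Emit:
step_arm(series=[{"x": 0.01, "y": 0.006, "z": 0.04, "ax": 0, "ay": 0, "az": 0, "grip": 1}, {"x": 0.01, "y": 0.006, "z": 0.04, "ax": 0, "ay": 0, "az": 0, "grip": 1}, {"x": 0.01, "y": 0.006, "z": 0.04, "ax": 0, "ay": 0, "az": 0, "grip": 1}])

```text
time: 5.65
tool_pos: [0.5054, -0.1679, 0.1976]
tcp_rot: [-2.406, -2.015, 0.003]
wrist_force: [-0.5, 0.5, -2.2]
width: 0.385
grip_force: 41.0
```

```bash
cat > m.py <<'E'
from h import *
b=cam('side');go([.5042,-.173,.17],-9.8)
I=b['img'][:,:,::-1].copy();H=cv2.cvtColor(I,cv2.COLOR_BGR2HSV)
m=cv2.inRange(H,(14,110,120),(28,255,255))
n,l,s,c=cv2.connectedComponentsWithStats(m[115:160,385:408]);i=1+np.argmax(s[1:,4]);print('sleeve',s[i]+[385,115,0,0,0],c[i]+[385,115])
for v in range(133,168,2): 
  r=m[v,380:412];x=np.where(r)[0]+380
  g=cv2.inRange(H[v:v+1,384:404],(0,0,110),(180,50,255))[0];y=np.where(g)[0]+384
  print(v,(x.min(),x.max(),x.mean().round(1),len(x)) if len(x) else '',(y.min(),y.max(),y.mean().round(1)) if len(y) else '')
p=np.array(bot.read_state()['tool_pos']);z=p[2]
print('pred sleeve bottom centre',proj(b,[p[0],p[1],z-.012]),'pin axis there',proj(b,[.5042,-.173,z-.012]))
cv2.imwrite('pics/s2.png',cv2.resize(I[105:185,350:440],None,fx=7,fy=7))
E
python3 m.py
```

```text
t 5.7 pos [ 0.5061 -0.1681  0.1985] yaw -10.09 tilt [ 0.0003 -0.0016] F [-0.09 -0.12 -2.52] w 0.384 40.99038943648338 q6 -0.19
shift [-0.0103 -0.0019  0.057 ] az -0.01
sleeve [386 134  15  22 198] [392.32323232 144.6969697 ]
133  (np.int64(386), np.int64(387), np.float64(386.5))
135 (np.int64(389), np.int64(397), np.float64(393.0), 9) (np.int64(386), np.int64(386), np.float64(386.0))
137 (np.int64(389), np.int64(397), np.float64(393.0), 9) (np.int64(385), np.int64(386), np.float64(385.5))
139 (np.int64(380), np.int64(396), np.float64(388.8), 13) (np.int64(385), np.int64(399), np.float64(392.0))
141 (np.int64(380), np.int64(396), np.float64(388.8), 13) (np.int64(385), np.int64(399), np.float64(393.0))
143 (np.int64(380), np.int64(396), np.float64(388.8), 13) (np.int64(385), np.int64(398), np.float64(391.5))
145 (np.int64(380), np.int64(396), np.float64(389.9), 11) (np.int64(397), np.int64(398), np.float64(397.5))
147 (np.int64(387), np.int64(395), np.float64(391.0), 9) (np.int64(397), np.int64(398), np.float64(397.5))
149 (np.int64(387), np.int64(395), np.float64(391.0), 9) (np.int64(397), np.int64(399), np.float64(398.0))
151 (np.int64(387), np.int64(397), np.float64(392.0), 11) 
153 (np.int64(388), np.int64(399), np.float64(393.5), 12) 
155 (np.int64(391), np.int64(391), np.float64(391.0), 1) 
157  (np.int64(393), np.int64(395), np.float64(394.0))
159  (np.int64(392), np.int64(396), np.float64(394.0))
161  (np.int64(391), np.int64(396), np.float64(393.5))
163  (np.int64(391), np.int64(396), np.float64(393.5))
165  (np.int64(391), np.int64(396), np.float64(393.5))
167  (np.int64(391), np.int64(395), np.float64(393.0))
pred sleeve bottom centre (np.float64(392.84786241125886), np.float64(151.00223354689476)) pin axis there (np.float64(394.44347480746205), np.float64(150.6001094336433))
```

View pics/s2.png

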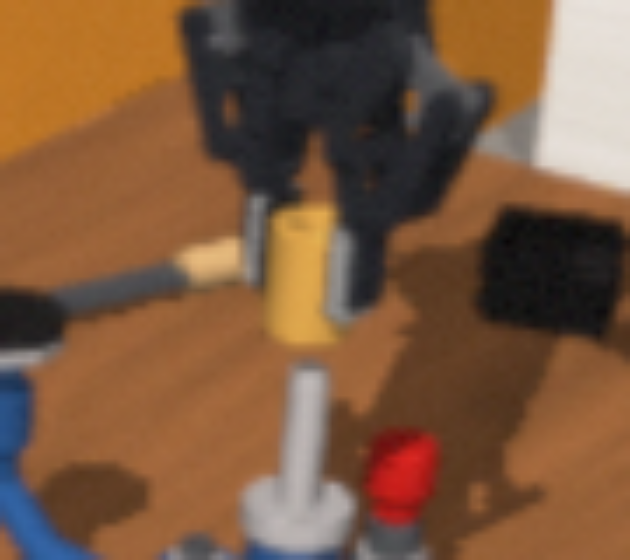

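The sleeve's lower edge is centred at column ≈393, as predicted from the TCP, and the pin axis is at 394.4. I'll shift 5 mm along tool x.

Emit:
step_arm(series=[{"x": -0.01, "y": -0.002, "z": 0.0, "ax": 0, "ay": 0, "az": 0, "grip": 1}, {"x": -0.01, "y": -0.002, "z": 0.02, "ax": 0, "ay": 0, "az": 0, "grip": 1}, {"x": -0.01, "y": -0.002, "z": 0.02, "ax": 0, "ay": 0, "az": 0, "grip": 1}, {"x": -0.01, "y": -0.002, "z": 0.02, "ax": 0, "ay": 0, "az": 0, "grip": 1}])

```text
time: 6.1
tool_pos: [0.5043, -0.1732, 0.1884]
tcp_rot: [-2.408, -2.016, 0.001]
wrist_force: [0.3, 0.2, -1.8]
width: 0.382
grip_force: 41.0
```

Run:
```python
from h import *
p=[]
for i in range(4): cam('side');p.append(bot.read_state()['tool_pos'])
print(np.round(p,4)); go([.5042,-.173,.17])
b=cam('side');H=cv2.cvtColor(b['img'][:,:,::-1].copy(),cv2.COLOR_BGR2HSV)
m=cv2.inRange(H,(14,110,120),(28,255,255))
for v in range(150,162):
  x=np.where(m[v,384:406])[0]+384;print(v,(x.min(),x.max()) if len(x) else '')
P=np.mean(p,0);print(proj(b,P-[0,0,.012]),proj(b,[.5042,-.173,P[2]-.012]))
```

```text
[[ 0.5046 -0.1733  0.1887]
 [ 0.5048 -0.1734  0.1889]
 [ 0.5049 -0.1734  0.189 ]
 [ 0.5049 -0.1735  0.1891]]
t 6.3 pos [ 0.5049 -0.1735  0.1891] yaw -10.13 tilt [-0.0001  0.0004] F [ 0.28 -0.05 -2.52] w 0.382 40.995537489652634 q6 -0.2
shift [ 0.0007 -0.0016  0.0382] az None
150 (np.int64(388), np.int64(396))
151 (np.int64(388), np.int64(396))
152 (np.int64(388), np.int64(397))
153 (np.int64(388), np.int64(398))
154 (np.int64(388), np.int64(401))
155 (np.int64(389), np.int64(400))
156 (np.int64(390), np.int64(400))
157 (np.int64(397), np.int64(397))
158 (np.int64(384), np.int64(384))
159 
160 
161 
(np.float64(394.0308636133876), np.float64(153.74013628348234)) (np.float64(394.1363508344269), np.float64(153.84745032222304))
```

Emit:
step_arm(series=[{"x": 0, "y": -0.001, "z": 0.012, "ax": 0, "ay": 0, "az": 0, "grip": 1}, {"x": 0, "y": -0.001, "z": 0.024, "ax": 0, "ay": 0, "az": 0, "grip": 1}, {"x": 0, "y": -0.001, "z": 0.036, "ax": 0, "ay": 0, "az": 0, "grip": 1}])

```text
time: 6.65
tool_pos: [0.5044, -0.1734, 0.1704]
tcp_rot: [2.409, 2.016, 0.001]
wrist_force: [1.4, 0.2, -2.1]
width: 0.38
grip_force: 41.1
```

It's on the pin with no contact force. I'll lower it the rest of the way and release.

Emit:
step_arm(series=[{"x": 0, "y": 0, "z": 0.02, "ax": 0, "ay": 0, "az": 0, "grip": 1}, {"x": 0, "y": 0, "z": 0.04, "ax": 0, "ay": 0, "az": 0, "grip": 1}, {"x": 0, "y": 0, "z": 0.06, "ax": 0, "ay": 0, "az": 0, "grip": 1}, {"x": 0, "y": 0, "z": 0.08, "ax": 0, "ay": 0, "az": 0, "grip": 1}, {"x": 0, "y": 0, "z": 0.09, "ax": 0, "ay": 0, "az": 0, "grip": 1}, {"x": 0, "y": 0, "z": 0.09, "ax": 0, "ay": 0, "az": 0, "grip": 1}])

```text
time: 7.25
tool_pos: [0.5046, -0.1733, 0.1249]
tcp_rot: [2.409, 2.016, 0.001]
wrist_force: [6.1, -0.0, -6.8]
width: 0.384
grip_force: 40.7
```

Emit:
step_arm(series=[{"x": 0, "y": 0, "z": 0, "ax": 0, "ay": 0, "az": 0, "grip": -0.4}, {"x": 0, "y": 0, "z": 0, "ax": 0, "ay": 0, "az": 0, "grip": -0.4}, {"x": 0, "y": 0, "z": 0, "ax": 0, "ay": 0, "az": 0, "grip": -0.4}, {"x": 0, "y": 0, "z": 0, "ax": 0, "ay": 0, "az": 0, "grip": -0.4}, {"x": 0, "y": 0, "z": 0, "ax": 0, "ay": 0, "az": 0, "grip": -0.4}, {"x": 0, "y": 0, "z": -0.06, "ax": 0, "ay": 0, "az": 0, "grip": -0.4}, {"x": 0, "y": 0, "z": -0.15, "ax": 0, "ay": 0, "az": 0, "grip": -0.4}, {"x": 0, "y": 0, "z": -0.15, "ax": 0, "ay": 0, "az": 0, "grip": -0.4}, {"x": 0, "y": 0, "z": -0.15, "ax": 0, "ay": 0, "az": 0, "grip": -0.4}])

```text
time: 8.15
tool_pos: [0.5054, -0.1738, 0.2029]
tcp_rot: [2.406, 2.014, 0.003]
wrist_force: [-1.1, -0.1, -1.1]
width: 0.7
grip_force: 0.0
```

Run:
```python
from h import *
b=cam('side');go([.5108,-.2675,.16],3.5)
I=b['img'][:,:,::-1];cv2.imwrite('pics/s3.png',cv2.resize(I[95:215,320:480],None,fx=5,fy=5))
print(proj(b,[.5042,-.173,.154]),proj(b,[.5042,-.173,.11]))
```

```text
t 8.2 pos [ 0.5043 -0.1733  0.2012] yaw -10.13 tilt [-0.0002  0.0007] F [ 0.54 -0.25 -1.01] w 0.704 0.0 q6 -0.2
shift [-0.1831  0.0459  0.0824] az -0.454
(np.float64(393.40798218542056), np.float64(161.54877455459285)) (np.float64(392.05201878163575), np.float64(175.88590154931174))
```

View pics/s3.png

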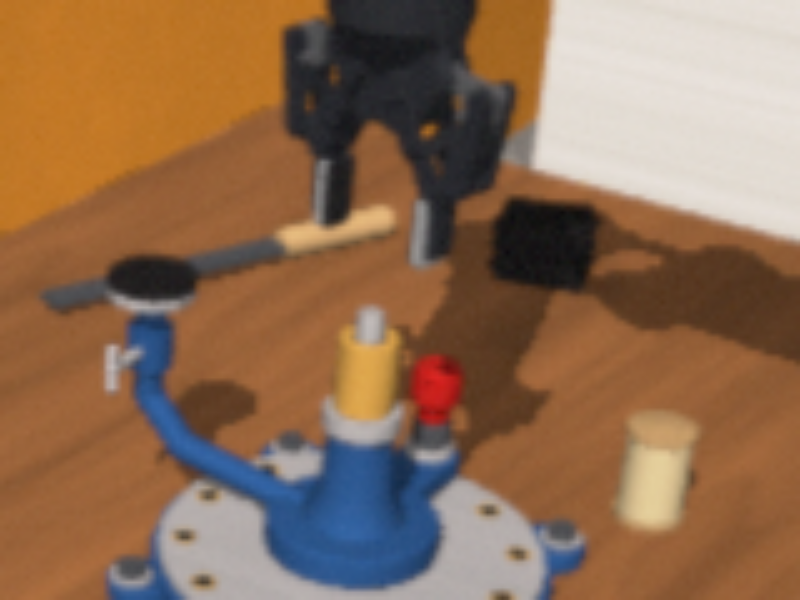

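The sleeve sits on the collar, with its base at about crop (368,410), and the pin stands above it. Next is the knob.

Emit:
step_arm(series=[{"x": -0.1, "y": 0.03, "z": 0, "ax": 0, "ay": 0, "az": -0.25, "grip": -0.4}, {"x": -0.183, "y": 0.046, "z": 0, "ax": 0, "ay": 0, "az": -0.45, "grip": -0.4}, {"x": -0.183, "y": 0.046, "z": 0.08, "ax": 0, "ay": 0, "az": -0.45, "grip": -0.4}, {"x": -0.183, "y": 0.046, "z": 0.14, "ax": 0, "ay": 0, "az": -0.45, "grip": -0.4}, {"x": -0.183, "y": 0.046, "z": 0.14, "ax": 0, "ay": 0, "az": -0.45, "grip": -0.4}, {"x": -0.183, "y": 0.046, "z": 0.14, "ax": 0, "ay": 0, "az": -0.45, "grip": -0.4}])

```text
time: 8.8
tool_pos: [0.5094, -0.2667, 0.1292]
tcp_rot: [-2.152, -2.283, 0.001]
wrist_force: [0.7, 1.0, 0.0]
width: 0.703
grip_force: 0.0
```

```bash
python3 -c "
from h import *
cam('side');go([.5108,-.267,.066],3.5)"
```

```text
t 8.85 pos [ 0.5108 -0.2673  0.131 ] yaw 3.38 tilt [ 0.0003 -0.0005] F [ 0.12 -0.67 -0.11] w 0.701 0.0 q6 -0.58
shift [0.0005 0.0002 0.13  ] az -0.004
```

Emit:
step_arm(series=[{"x": 0, "y": 0, "z": 0.05, "ax": 0, "ay": 0, "az": 0, "grip": -0.4}, {"x": 0, "y": 0, "z": 0.1, "ax": 0, "ay": 0, "az": 0, "grip": -0.4}, {"x": 0, "y": 0, "z": 0.13, "ax": 0, "ay": 0, "az": 0, "grip": -0.4}, {"x": 0, "y": 0, "z": 0.13, "ax": 0, "ay": 0, "az": 0, "grip": -0.4}, {"x": 0, "y": 0, "z": 0.13, "ax": 0, "ay": 0, "az": 0, "grip": 1}, {"x": 0, "y": 0, "z": 0.13, "ax": 0, "ay": 0, "az": 0, "grip": 1}, {"x": 0, "y": 0, "z": 0.13, "ax": 0, "ay": 0, "az": 0, "grip": 1}, {"x": 0, "y": 0, "z": 0.13, "ax": 0, "ay": 0, "az": 0, "grip": 1}, {"x": 0, "y": 0, "z": 0.13, "ax": 0, "ay": 0, "az": 0, "grip": 1}, {"x": 0, "y": 0, "z": 0.13, "ax": 0, "ay": 0, "az": 0, "grip": 1}], force=90)

```text
time: 9.85
tool_pos: [0.5124, -0.2682, 0.0681]
tcp_rot: [2.153, 2.283, 0.002]
wrist_force: [-0.6, 1.0, 5.7]
width: 0.321
grip_force: 88.6
```

```bash
python3 -c "
from h import *
go([.5108,-.267,.082],3.5)"
```

```text
t 9.85 pos [ 0.5124 -0.2682  0.0681] yaw 3.37 tilt [-0.0018  0.0032] F [-0.6   1.    5.73] w 0.321 88.63364450633526 q6 -0.58
shift [ 0.0025 -0.0029 -0.0277] az -0.004
```

Emit:
step_arm(series=[{"x": 0, "y": 0, "z": -0.006, "ax": 0, "ay": 0, "az": 0, "grip": 1}, {"x": 0, "y": 0, "z": -0.012, "ax": 0, "ay": 0, "az": 0, "grip": 1}, {"x": 0, "y": 0, "z": -0.018, "ax": 0, "ay": 0, "az": 0, "grip": 1}, {"x": 0, "y": 0, "z": -0.024, "ax": 0, "ay": 0, "az": 0, "grip": 1}, {"x": 0, "y": 0, "z": -0.03, "ax": 0, "ay": 0, "az": 0, "grip": 1}, {"x": 0, "y": 0, "z": -0.031, "ax": 0, "ay": 0, "az": 0, "grip": 1}, {"x": 0, "y": 0, "z": -0.031, "ax": 0, "ay": 0, "az": 0, "grip": 1}, {"x": 0, "y": 0, "z": -0.031, "ax": 0, "ay": 0, "az": 0, "grip": 1}])

```text
time: 10.65
tool_pos: [0.5112, -0.2681, 0.0799]
tcp_rot: [2.156, 2.283, 0.001]
wrist_force: [6.2, -4.5, -12.4]
width: 0.321
grip_force: 89.5
```

Run:
```python
from h import *
for i in range(2): b=cam('side')
go([.5108,-.267,.082],3.5)
I=b['img'][:,:,::-1];cv2.imwrite('pics/s4.png',cv2.resize(I[95:215,320:480],None,fx=5,fy=5))
```

```text
t 10.75 pos [ 0.5112 -0.2681  0.0799] yaw 3.3 tilt [-0.0009  0.0014] F [  5.4   -4.6  -13.19] w 0.318 89.45650247856975 q6 -0.58
shift [ 0.0022 -0.0007 -0.0042] az -0.007
```

View pics/s4.png

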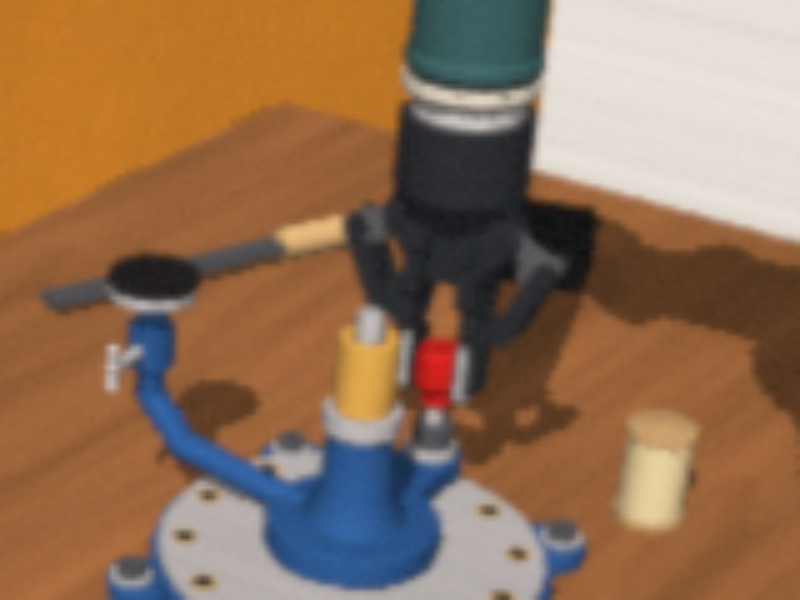

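The knob has risen visibly, to about crop (437,372), with the plunger rod showing below it. The spring force of 13 N means it isn't at the stop yet, so I'll pull further.

Emit:
step_arm(series=[{"x": 0, "y": 0, "z": -0.004, "ax": 0, "ay": 0, "az": 0, "grip": 1}, {"x": 0, "y": 0, "z": -0.008, "ax": 0, "ay": 0, "az": 0, "grip": 1}, {"x": 0, "y": 0, "z": -0.01, "ax": 0, "ay": 0, "az": 0, "grip": 1}, {"x": 0, "y": 0, "z": -0.01, "ax": 0, "ay": 0, "az": 0, "grip": 1}, {"x": 0, "y": 0, "z": -0.01, "ax": 0, "ay": 0, "az": 0, "grip": 1}])

```text
time: 11.25
tool_pos: [0.5109, -0.2681, 0.0843]
tcp_rot: [2.156, 2.283, 0.0]
wrist_force: [6.5, -5.4, -14.4]
width: 0.32
grip_force: 90.5
```

Emit:
step_arm(series=[{"x": 0, "y": 0, "z": -0.003, "ax": 0, "ay": 0, "az": 0, "grip": 1}, {"x": 0, "y": 0, "z": -0.006, "ax": 0, "ay": 0, "az": 0, "grip": 1}, {"x": 0, "y": 0, "z": -0.006, "ax": 0, "ay": 0, "az": 0, "grip": 1}, {"x": 0, "y": 0, "z": -0.006, "ax": 0, "ay": 0, "az": 0, "grip": 1}])

```text
time: 11.65
tool_pos: [0.5099, -0.268, 0.0845]
tcp_rot: [-2.158, -2.283, 0.001]
wrist_force: [10.0, -9.7, -29.8]
width: 0.317
grip_force: 91.6
```

Run:
```python
from h import *
for i in range(2): b=cam('side')
go([.5108,-.267,.085],3.5)
```

```text
t 11.75 pos [ 0.51   -0.268   0.0844] yaw 3.21 tilt [-0.     -0.0007] F [  9.35  -8.37 -28.3 ] w 0.316 91.61422303877771 q6 -0.58
shift [ 0.0019  0.0018 -0.0011] az -0.01
```

The force jumped to 29 N with no further rise, so the plunger is at its stop. I'll check that it's stable and hand in.

Run:
```python
from h import *
for i in range(8): b=cam('side')
go([.5108,-.267,.085])
H=cv2.cvtColor(b['img'][:,:,::-1].copy(),cv2.COLOR_BGR2HSV);m=cv2.inRange(H,(0,140,80),(8,255,255))[150:195,395:420]
y,x=np.where(m);print('red rows',y.min()+150,y.max()+150,'expected shift',np.array(proj(b,[.5108,-.267,.084]))-proj(b,[.5108,-.267,.1]))
s=bot.read_state()
if s['wrist_force'][2]<-20: print(bot.finish_job())
```

```text
t 12.15 pos [ 0.5099 -0.268   0.0844] yaw 3.21 tilt [-0.     -0.0008] F [  9.71  -8.67 -29.05] w 0.316 91.61672391928732 q6 -0.58
shift [ 0.0019  0.0018 -0.0011] az None
red rows 161 175 expected shift [-0.55279333  4.85881183]
the job is handed in; nothing more can be done
None
```

The wide-bore sleeve is down on the collar and released, the other sleeve was left standing in the tray, and the gripper is holding the red knob pulled up against its stop; the job was handed in at 12 s, with no verdict shown.

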